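# Heft the bearing cartons, stock the revolving bin, shut it

### The arm

A 6-joint arm with a two-finger parallel gripper is mounted at the origin on a cart in front of the work surface, level with it; the furniture and walls round the work are solid. World frame = base frame: x ahead of the robot, y to its left, z up, the work surface at z = 0. Lengths are in m, angles in rad, forces in N, time in s.
With the tool pointing down it reaches from about 0.3 to 0.875 m from the base axis. Payload 6.4 kg.
Tool frame: the origin (TCP) lies at the very end of the fingers, on their centre line; the grasp point (between the pads) lies 19 mm behind it; z points along the fingers, y is the line along which they close (so a half turn about z gives the same grasp; the last joint's range is limited). The gripper opens to 85 mm and grips with 20 to 120 N. Pads are 22 mm wide; open, the fingers measure 114 mm over their backs; the gripper's body (76 mm by 85 mm) begins 54 mm behind the grasp point. The pads swing forward as they close: fully open they stand 13 mm farther back than shut.
Start: joints at [1.103, 0.181, 1.607, -0, 1.354, -0.206], TCP at [0.149, 0.555, 0.231] pointing down, gripper open.
Joint ranges: [-2.99, 2.99], [-0.89, 2.07], [0.3, 2.58], [-1.14, 4.28], [0, 2.63], [-3.12, 3.12]. Speed limits (rad/s): [2.57, 2.57, 3.01, 3.14, 3.14, 3.14].

### API

Orientations are given as a unit quaternion [w, x, y, z].
In Python, from plant import r gives the robot as it stands.
- The arm moves only by the shell command python3 -m handwheel 'ROWS' [FORCE]. ROWS is JSON, a list of rows, each a list of 3 entries, a list of its own where there are three numbers: the shift along the tool's x, y, z in m, then the turn about the tool's z in degrees, then the finger opening in m, from 0 to 0.0854. A call has 1 to 8 rows; each row shifts and turns the commanded pose from where the row before left it, along the tool's axes as they then stand; what a row does not reach is not made up. A row lasts 1/8 s, in which the tool goes at most 62.5 mm and 10.7 degrees, less where a joint would pass 70% of its speed; a pose out of reach is approached as far as the arm can. A call is refused whole if a number of a shift passes 0.0625 or a number of a turn 10.7, either way. A call with a gripper value outside its range is refused whole. The fingers move at their own pace and stop on an object; FORCE is the grip in N (left out, the last holds). Time passes only in rows, so rows that do not move let the fingers close. It gives the time, the measured TCP pose, the force, the opening and the grip force at its end, in the units of the state.
- r.get_obs(): the state, without advancing time (a new reading comes with each control period).
- r.get_image(name): name is "side" or "top"; returns the picture (384x512x3 uint8, red, green, blue); there is no depth.
- r.camera_params(name): a dict with "fovy" (degrees; the focal length in pixels is half the picture's height over the tangent of half this angle, whatever the lens; pixels are square), "cx", "cy" (the principal point, pixels), "D" ([k1, k2, p1, p2, k3] as OpenCV has them; the pictures are not rectified), "rvec" (rotation vector, rad) and "tvec" (3), from world to camera coordinates, as OpenCV has them. Camera axes: x right, y down, z forward; pixel columns grow to the right and rows downward; lengths in m; the calibration is good to about 2 mm. A picture is of the moment at which its call begins. camera_params takes no time and is no camera call.
- r.sign_off(): hands the job in; it is judged then, once.
The state is a dict: "time": time; "q": joint angles; "qd": joint speeds; "joint_torque": joint torques, N m; "ee_pos": TCP position; "orientation": TCP orientation; "force": force on the tool from outside, world axes, zero at the start; "torque": the same for the moment, N m; "gripper_width": opening from 0.0 (shut) to 1.0 (fully open); "grasp_force": force on a finger pad.
Only numpy, scipy, OpenCV 4.12 (cv2) and the standard library are available. Lean on these libraries where they do the work, as an engineer would, in place of code of your own. Each camera call takes 0.05 s, during which the arm holds its last target. There are 200 camera calls.

### The job

Heft each blue bearing carton on the bench: those that still weigh 250 g or more go back into the revolving bin, one flat in each bay, and lighter ones are nearly used up and go flat in the red refill tray (within 50 g of that, either place will do). Turn the bin gently by its black pins to bring free bays under the window in its clear cover, and finish with the yellow blank segment clicked home in the window so that the bin is shut; leave the other things on the bench alone.

Things in the scene. Friction and masses are not known exactly. Their poses are not given: they have to be found in the camera images.
- bin: Revolving parts bin, 360 mm over its pins, fixed. Origin on the bench on the turntable's upright axis, z up. Dark base 290 mm across. A fixed clear cover, radius 148 mm, 94 to 98 mm above the bench (thumb nut on the axis to 119 mm), lies over the turntable except for an 80 degree window, edged with 8 mm strips, open toward the bin's own -x, roughly at the robot. The pins run outside the cover.
- window (a point): Middle of the window: 98 mm from the axis along the bin's -x, at the height of the turntable's floor (34 mm above the bench). A carton can be lowered upright here.
- carousel: Grey turntable, radius 156 mm; turns either way without end. Origin as the bin; yaw less the bin's is 0 when shut. Floor 34 mm above the bench, lip 10 mm; ribs 18 mm high part it into five 72 degree segments, four open bays and a closed one. A hidden roller clicks home every 72 degrees, pulling in from 5 degrees; under 0.5 N at a pin turns it, 3 N frees it. May start between notches.
- blank (a point): Middle of the yellow blank segment (a closed block of radius 24 to 147 mm and 68 degrees, up to 89 mm above the bench), 98 mm from the axis, at floor height. In the carousel's frame it lies on -x. The bin is shut when this is in the middle of the window.
- bay_1 (a point): Middle of open bay 1 (72 degrees counter-clockwise from above from the blank segment): on the turntable's floor, 98 mm from the axis. A carton fits flat with its long side along the radius; there is then about 34 mm beside it on either side.
- bay_2 (a point): Middle of open bay 2 (72 degrees counter-clockwise from above from bay 1): on the turntable's floor, 98 mm from the axis. A carton fits flat with its long side along the radius; there is then about 34 mm beside it on either side.
- bay_3 (a point): Middle of open bay 3 (72 degrees counter-clockwise from above from bay 2): on the turntable's floor, 98 mm from the axis. A carton fits flat with its long side along the radius; there is then about 34 mm beside it on either side.
- bay_4 (a point): Middle of open bay 4 (72 degrees counter-clockwise from above from bay 3): on the turntable's floor, 98 mm from the axis. A carton fits flat with its long side along the radius; there is then about 34 mm beside it on either side.
- pin_1 (a point): Grip point of the upright black pin at the rim between the blank segment and bay 1: 170 mm from the axis, 95 mm above the bench, 13 mm below the pin's top. The pin is 15 mm thick, fixed to the turntable, free all round above 38 mm and meant to be pushed sideways or straddled from above.
- pin_2 (a point): Grip point of the upright black pin at the rim between bays 1 and 2: 170 mm from the axis, 95 mm above the bench, 13 mm below the pin's top. The pin is 15 mm thick, fixed to the turntable, free all round above 38 mm and meant to be pushed sideways or straddled from above.
- pin_3 (a point): Grip point of the upright black pin at the rim between bays 2 and 3: 170 mm from the axis, 95 mm above the bench, 13 mm below the pin's top. The pin is 15 mm thick, fixed to the turntable, free all round above 38 mm and meant to be pushed sideways or straddled from above.
- pin_4 (a point): Grip point of the upright black pin at the rim between bays 3 and 4: 170 mm from the axis, 95 mm above the bench, 13 mm below the pin's top. The pin is 15 mm thick, fixed to the turntable, free all round above 38 mm and meant to be pushed sideways or straddled from above.
- pin_5 (a point): Grip point of the upright black pin at the rim between bay 4 and the blank segment: 170 mm from the axis, 95 mm above the bench, 13 mm below the pin's top. The pin is 15 mm thick, fixed to the turntable, free all round above 38 mm and meant to be pushed sideways or straddled from above.
- refill_tray: Red shallow tray, 212 x 182 x 16 mm (x, y, z), fixed to the bench, walls 5 mm thick, floor about 5 mm thick with a black liner. Origin under its middle. Room for four cartons, two by two, long sides along the tray's y.
- carton_1: Closed blue bearing carton, 52 x 72 x 44 mm (x, y, z), origin in the middle of its underside, lying flat on the bench if it is there at all (three or four of the four are). Grasp it across its 52 mm side. All look alike; the weight differs from carton to carton and start to start, anywhere from 80 to 500 g (empty to full).
- carton_2: Closed blue bearing carton, 52 x 72 x 44 mm (x, y, z), origin in the middle of its underside, lying flat on the bench if it is there at all (three or four of the four are). Grasp it across its 52 mm side. All look alike; the weight differs from carton to carton and start to start, anywhere from 80 to 500 g (empty to full).
- carton_3: Closed blue bearing carton, 52 x 72 x 44 mm (x, y, z), origin in the middle of its underside, lying flat on the bench if it is there at all (three or four of the four are). Grasp it across its 52 mm side. All look alike; the weight differs from carton to carton and start to start, anywhere from 80 to 500 g (empty to full).
- carton_4: Closed blue bearing carton, 52 x 72 x 44 mm (x, y, z), origin in the middle of its underside, lying flat on the bench if it is there at all (three or four of the four are). Grasp it across its 52 mm side. All look alike; the weight differs from carton to carton and start to start, anywhere from 80 to 500 g (empty to full).
- tape_measure: Yellow tape measure, 44 x 81 x 68 mm, a bystander, not to be disturbed; origin in the middle of its underside.
- mug: White spotted mug, 82 x 114 x 91 mm, a bystander, not to be disturbed; origin in the middle of its underside.
- electrical_tape: Roll of black tape lying flat, 62 mm across, 19 mm high, a bystander, not to be disturbed; origin in the middle of its underside.

How it is judged:
By the outcome, as a careful person would: the job done as asked, in the order asked, and still so for the second after the job is handed in, with the robot touching nothing.
Of carton_1, carton_2, carton_3, carton_4 only 3 to 4 are there at a start; the rules pass over those that are not, and their reading is None.
At some moment in a run one of carton_1, carton_2, carton_3, carton_4 may be knocked a few centimetres aside while the robot is not near it.
It also fails if it takes over 210 s, if anything falls off the work surface, if the arm or the gripper's body presses on something with over 40 N, if the wrist force passes 120 N, or if a joint passes its speed limit or range.

## Working session

There is one attempt and no reset: what is moved stays moved. The work goes in short steps, Python scripts to look and compute and a shell command to move; the robot and the scene stay as the last step left them, time stands still between calls to the robot, and variables do not carry over. Pictures are saved under pics/ and viewed, at most 14 in all, crops included, and the job is handed in when it is done.

```bash
ls; mkdir -p pics
python3 - <<'E'
from plant import r
import cv2
for n in("top","side"):
    cv2.imwrite(f"pics/{n}0.png",r.get_image(n)[:,:,::-1]); print(n,r.camera_params(n))
o=r.get_obs(); print(o)
E
```

```text
pics
top {'fovy': 50.31697719746067, 'cx': 252.28915567933313, 'cy': 195.40915863818026, 'D': array([-0.01461502,  0.        ,  0.        ,  0.        ,  0.        ]), 'rvec': array([ 2.18199937, -2.23536155,  0.06818111]), 'tvec': array([0.20463857, 0.54234076, 1.41898621])}
side {'fovy': 57.9964761379682, 'cx': 259.4443256183629, 'cy': 187.75462566139606, 'D': array([0.01850113, 0.        , 0.        , 0.        , 0.        ]), 'rvec': array([ 2.24057882, -0.31443817,  0.12441199]), 'tvec': array([-0.48987654,  0.28916097,  0.89772898])}
{'time': 0.1, 'q': array([ 1.10270690e+00,  1.81484531e-01,  1.60790131e+00, -1.73896248e-05,
        1.35379580e+00, -2.06317040e-01]), 'qd': array([ 1.21732840e-03, -1.15908712e-03, -2.59146783e-03,  1.64216670e-04,
        5.51959495e-04, -4.90513560e-05]), 'joint_torque': array([ 3.51090803e-04, -4.45880949e+01, -3.52239025e+01, -3.03931929e-04,
        4.10790439e-03, -2.04302452e-06]), 'ee_pos': array([0.14857608, 0.5549614 , 0.23046748]), 'orientation': array([-2.54846902e-04,  1.30510901e-01,  9.91446556e-01, -7.52561358e-04]), 'force': array([-0.4552769 , -0.33462845, -0.0454689 ]), 'torque': array([-0.00623145, -0.05647629, -0.00427167]), 'grasp_force': 0.0, 'gripper_width': 0.9998582155989226}
```

View pics/top0.png

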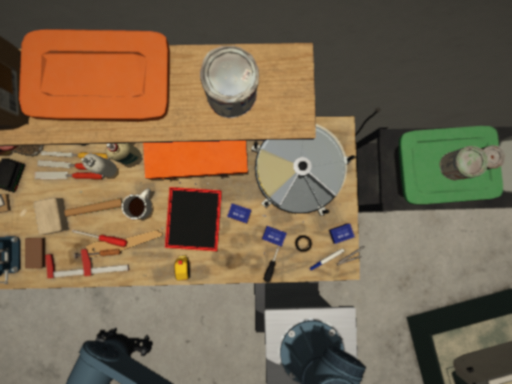

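View pics/side0.png

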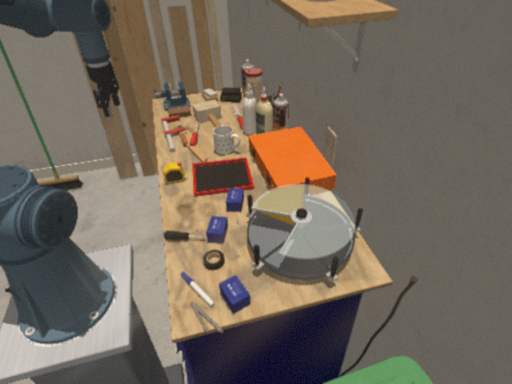

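```bash
cat > h.py <<'E'
import numpy as np, cv2
from plant import r
def cam(n):
    p=r.camera_params(n); f=192/np.tan(np.radians(p["fovy"]/2))
    K=np.array([[f,0,p["cx"]],[0,f,p["cy"]],[0,0,1]]); R=cv2.Rodrigues(p["rvec"])[0]
    return K,p["D"],R,p["tvec"],p["rvec"]
def ray(n,px,z):
    K,D,R,t,_=cam(n); u=cv2.undistortPoints(np.array(px,float).reshape(-1,1,2),K,D)[:,0]
    d=np.c_[u,np.ones(len(u))]@R; c=-R.T@t
    return (c+d*((z-c[2])/d[:,2])[:,None])[:,:2]
def proj(n,P):
    K,D,R,t,rv=cam(n); return cv2.projectPoints(np.array(P,float).reshape(-1,1,3),rv,t,K,D)[0][:,0]
def mask(im,lo,hi): return cv2.inRange(cv2.cvtColor(im,cv2.COLOR_RGB2HSV),lo,hi)
def blobs(m,amin,amax=1e9):
    return [c for c in cv2.findContours(m,cv2.RETR_EXTERNAL,cv2.CHAIN_APPROX_NONE)[0] if amin<cv2.contourArea(c)<amax]
def cartons(im,n="top"):
    out=[]
    for c in blobs(mask(im,(110,120,50),(130,255,255)),60,2000):
        w=ray(n,c.reshape(-1,2),.044); (x,y),(a,b),t=cv2.minAreaRect((w*1000).astype(np.float32))
        if a>b: t+=90   # t = direction of short side
        out.append((round(x),round(y),round(min(a,b)),round(max(a,b)),round((t+90)%180-90,1)))
    return out
def crop(n,im,x0,y0,x1,y1,s,name): cv2.imwrite(f"pics/{name}.png",cv2.resize(im[y0:y1,x0:x1,::-1],None,fx=s,fy=s,interpolation=cv2.INTER_CUBIC))
E
python3 - <<'E'
from h import *
for n in("top","side"):
    im=r.get_image(n); K,D,R,t,_=cam(n); print(n,"cam",-R.T@t); print(cartons(im,n))
    if n=="top":
        crop(n,im,225,115,365,215+70,4,"ctop")
        for c in blobs(mask(im,(0,150,80),(5,255,255)),300): 
            (x,y),s,a=cv2.minAreaRect((1000*ray(n,c.reshape(-1,2),.016)).astype(np.float32)); print("red",x,y,s,a)
    else: crop(n,im,150,150,380,320,3.4,"cside")
E
```

```text
top cam [0.48612836 0.21904994 1.43709034]
[(408, 123, 42, 65, -22.0), (410, -109, 44, 68, 18.8), (487, 239, 41, 62, -19.8)]
red 472.3805236816406 399.9640197753906 (181.01182556152344, 209.68492126464844) 84.70217895507812
side cam [ 0.3492539  -0.62532401  0.78517641]
[(409, -119, 46, 68, 18.6)]
```

View pics/ctop.png

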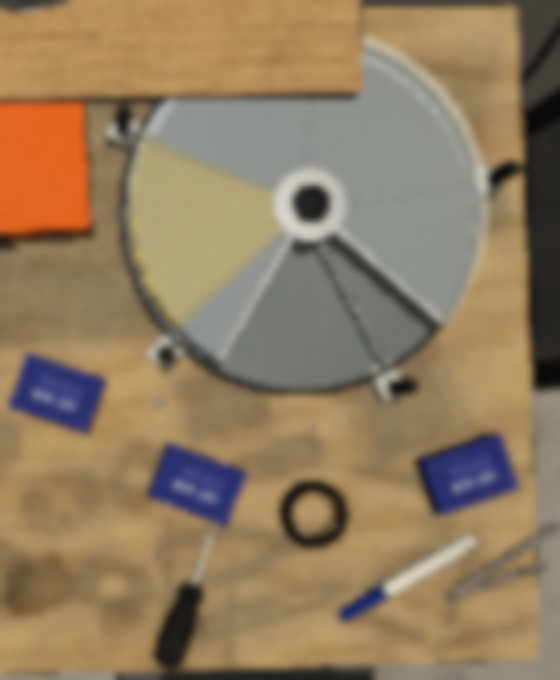

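View pics/cside.png

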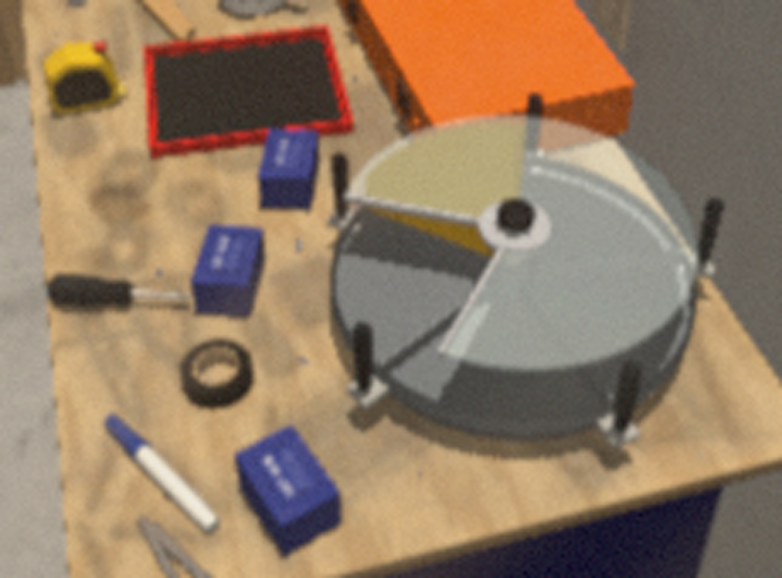

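Run:
```python
from h import *
f=lambda p:np.array(p,float)/4+[225-.375,115-.375]
g=lambda p:np.array(p,float)/3.4+[150-.35,150-.35]
print("nut",a:=ray("top",f((311,203)),.119),ray("side",g((517,213)),.117))
a=a[0]
for l,pp in (("L",[(285,245),(222,358)]),("R",[(335,238),(437,322)])):
    w=ray("top",[f(p) for p in pp],.098);print(l,w,[(np.hypot(*(q-a)),np.degrees(np.arctan2(*(q-a)[::-1]))) for q in w])
for p in[(395,392),(158,356),(118,138),(484,185)]:
    w=ray("top",f(p),.036)[0];print("foot",w,np.hypot(*(w-a)),np.degrees(np.arctan2(*(w-a)[::-1])))
for p in[(362,328),(340,157),(535,98),(630,366),(714,203)]:
    w=ray("side",g(p),.108)[0];print("ptop",w,np.hypot(*(w-a)),np.degrees(np.arctan2(*(w-a)[::-1])))
print("eltape",ray("top",f((314,513)),.019),"shelf edge at z .3?",ray("top",f((180,95)),.4))
o=r.get_obs(); from scipy.spatial.transform import Rotation as Ro
q=o["orientation"]; print(Ro.from_quat(q[[1,2,3,0]]).as_matrix().round(3))
```

```text
nut [[0.63616232 0.02860744]] [[0.63895094 0.02236611]]
L [[0.6043175  0.04807877]
 [0.51257595 0.10257426]] [(np.float64(0.037325939924642254), np.float64(148.55653430978268)), (np.float64(0.14403014419607743), np.float64(149.0993474200274))]
R [[ 0.6091627   0.00661566]
 [ 0.53790858 -0.07550448]] [(np.float64(0.03482265957169988), np.float64(-140.83643263805382)), (np.float64(0.14315407544530848), np.float64(-133.34183957833665))]
foot [ 0.48098411 -0.05088964] 0.17435613750367732 -152.8741473302077
foot [0.51684407 0.15208241] 0.1717058922713462 134.01916796909404
foot [0.70559101 0.18172931] 0.16812689012239557 65.60945685508634
foot [ 0.65793693 -0.13397672] 0.16403579585789257 -82.3718674001798
ptop [ 0.48690832 -0.05299266] 0.17010388935458062 -151.33370490268055
ptop [0.51944323 0.1422448 ] 0.16290118479995294 135.76646222442815
ptop [0.71429453 0.17163943] 0.16298096103657195 61.35412413723831
ptop [ 0.66360489 -0.14208954] 0.1728888452383777 -80.86683765556079
ptop [ 0.80403283 -0.00411049] 0.1710291480043576 -11.028679096007796
eltape [[0.37798571 0.01958131]] shelf edge at z .3? [[0.67538052 0.15109063]]
[[-0.966  0.259 -0.001]
 [ 0.259  0.966 -0.001]
 [ 0.    -0.001 -1.   ]]
```

```bash
cat > go.py <<'E'
# usage: go.py x y z psi (mm, deg): shift in tool axes (translate first, then turn)
import sys,numpy as np
from plant import r
o=r.get_obs(); w,x,y,z=o["orientation"]
from scipy.spatial.transform import Rotation as Ro
R=Ro.from_quat([x,y,z,w]).as_matrix(); p=o["ee_pos"]; psi=np.degrees(np.arctan2(R[1,1],R[0,1]))
print("t",round(o["time"],2),"tcp",(p*1000).round(1),"psi",psi.round(1),"F",o["force"].round(2),"w",round(o["gripper_width"],3),"gf",round(o["grasp_force"],1))
a=list(map(float,sys.argv[1:]))
for i in range(0,len(a),4):
    T=np.array(a[i:i+3])/1000; d=R.T@(T-p); n=np.linalg.norm(d)
    th=np.radians(a[i+3]); X=np.array([-np.sin(th),np.cos(th),0]);Y=np.array([np.cos(th),np.sin(th),0]); e=T-p
    print("now-axes",(d*1000).round(1),"rows",int(np.ceil(n/.062)),"| target-axes",(np.array([X@e,Y@e,-e[2]])*1000).round(1),"| turn",round(-((a[i+3]-psi+180)%360-180),1))
E
python3 -m handwheel '[[[-0.04,-0.0415,0],0,0.04],[[-0.04,-0.0415,0],0,0.04],[[-0.04,-0.0415,0],0,0.04],[[-0.04,-0.0415,0],0,0.04],[[-0.04,-0.0415,0],0,0.04],[[-0.04,-0.0415,0],0,0.04],[[-0.04,-0.0415,0],0,0.04],[[-0.04,-0.0415,0],0,0.04]]' 40
python3 -m handwheel '[[[-0.04,-0.0415,0],0,0.04],[[-0.04,-0.0415,0],0,0.04],[[-0.04,-0.0415,0],0,0.04],[[-0.04,-0.0415,0],0,0.04],[[0,0,0],10.6,0.04],[[0,0,0],10.6,0.04],[[0,0,0],10.6,0.04],[[0,0,0],10.6,0.04]]'
python3 -m handwheel '[[[0,0,0],10.6,0.04],[[0,0,0],10.6,0.04],[[0,0,0],10.6,0.04],[[0,0,0],10.6,0.04],[[0,0,0],10.6,0.04],[[0,0,0],10.6,0.04],[[0,0,0],10.6,0.04],[[0,0,0],10.6,0.04]]'
python3 -m handwheel '[[[0,0,0],10.6,0.04],[[0,0,0],0,0.04]]'
python3 go.py 485.5 -51 140 -63
python3 - <<'E'
from h import *
im=r.get_image("side"); crop("side",im,150,100,380,270,3.4,"s2")
E
```

```text
time: 1.2
ee_pos: [0.3726, 0.1502, 0.2315]
orientation: [0.0, 0.131, 0.991, 0.0]
force: [0.5, -0.7, 0.3]
gripper_width: 0.471
grasp_force: 0.0
time: 2.2
ee_pos: [0.4834, -0.0499, 0.2311]
orientation: [-0.0, 0.483, 0.876, -0.0]
force: [-0.6, -0.6, 0.1]
gripper_width: 0.471
grasp_force: 0.0
time: 3.2
ee_pos: [0.4834, -0.0498, 0.2311]
orientation: [-0.0, 0.947, 0.321, -0.0]
force: [-0.5, 0.2, 0.5]
gripper_width: 0.465
grasp_force: 0.0
time: 3.45
ee_pos: [0.4834, -0.0498, 0.2312]
orientation: [-0.0, 0.972, 0.236, -0.0]
force: [-0.4, -0.3, -0.0]
gripper_width: 0.465
grasp_force: 0.0
t 3.45 tcp [483.4 -49.8 231.2] psi -62.7 F [-0.42 -0.31 -0.03] w 0.465 gf 0.0
now-axes [ 1.3  2.  91.2] rows 2 | target-axes [ 1.3  2.  91.2] | turn 0.3
```

View pics/s2.png

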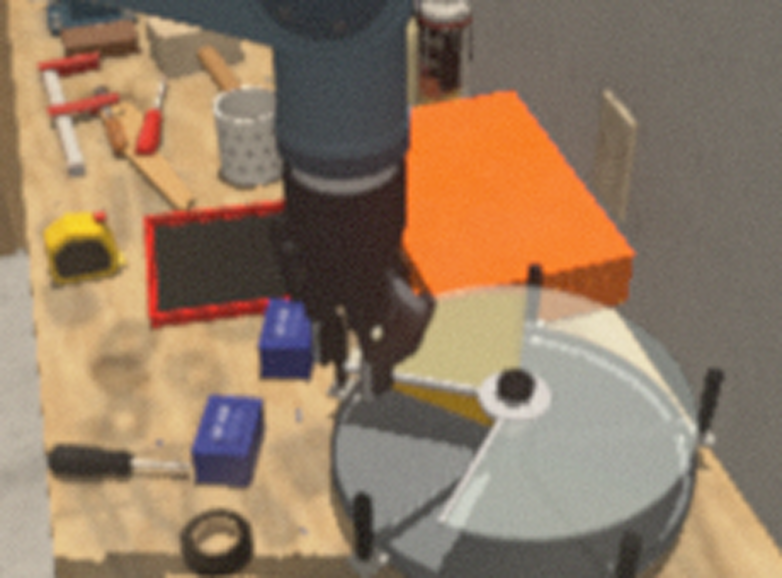

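```bash
python3 -m handwheel '[[[0.001,0.002,0.06],0,0.04],[[0,0,0.05],0,0.04],[[0,0,0.013],0,0.04],[[0,0,0.013],0,0.04],[[0,0,0.013],0,0.04],[[0,0,0],0,0.04]]'
python3 - <<'E'
from math import *
# arc steps: chord displacement in tool axes then turn: tool y = tangential, x=radial inward/outward
c=(.637,.0255);R=.17
for d in (4,5,8): print(d, "tangential",R*sin(radians(d)),"radial in",R*(1-cos(radians(d))))
E
python3 go.py 485.5 -51 82 -63
```

```text
time: 4.25
ee_pos: [0.4854, -0.0512, 0.0823]
orientation: [-0.0, 0.972, 0.235, -0.0]
force: [-0.4, -0.4, 0.2]
gripper_width: 0.469
grasp_force: 0.0
4 tangential 0.011858600536501302 radial in 0.0004141114558298864
5 tangential 0.01481647626710189 radial in 0.0006469013244032574
8 tangential 0.023659427163211125 radial in 0.0016544283139330385
t 4.25 tcp [485.4 -51.2  82.3] psi -62.8 F [-0.42 -0.36  0.16] w 0.469 gf 0.0
now-axes [ 0.1 -0.1  0.3] rows 1 | target-axes [ 0.1 -0.1  0.3] | turn 0.2
```

```bash
python3 -m handwheel '[[[0,0,0],0,0.022],[[0,0,0],0,0.022],[[0,0,0],0,0.022]]' 20
python3 -m handwheel '[[[0.0004,0.0119,0],-4,0.022],[[0.0004,0.0119,0],-4,0.022],[[0.0004,0.0119,0],-4,0.022],[[0.0004,0.0119,0],-4,0.022],[[0,0,0],0,0.022]]'
python3 -m handwheel '[[[0,0,0],0,0.04],[[0,0,0],0,0.04],[[0,0,0],0,0.04],[[0,0,0],0,0.04]]'
python3 -m handwheel '[[[0,0,-0.03],0,0.04],[[0,0,-0.06],0,0.04],[[0,0,-0.06],0,0.08],[[0,0,0],0,0.08]]'
python3 go.py 410 -114 200 19 408 123 200 -22
python3 - <<'E'
from h import *
im=r.get_image("side"); crop("side",im,150,120,380,320,3,"s3"); print(cartons(im,"side"),cartons(r.get_image("top")))
E
```

```text
time: 4.62
ee_pos: [0.4857, -0.0512, 0.0828]
orientation: [0.0, 0.972, 0.235, 0.0]
force: [0.1, 0.5, -0.5]
gripper_width: 0.258
grasp_force: 0.0
time: 5.25
ee_pos: [0.5136, -0.0908, 0.0827]
orientation: [0.001, 0.93, 0.368, 0.001]
force: [-0.8, -0.2, 0.3]
gripper_width: 0.254
grasp_force: 0.0
time: 5.75
ee_pos: [0.5126, -0.0898, 0.0823]
orientation: [-0.0, 0.93, 0.368, -0.0]
force: [0.2, -0.6, 1.1]
gripper_width: 0.466
grasp_force: 0.0
time: 6.25
ee_pos: [0.5158, -0.0912, 0.2383]
orientation: [0.004, 0.93, 0.368, 0.004]
force: [-0.1, -0.0, -0.2]
gripper_width: 0.875
grasp_force: 0.0
t 6.25 tcp [515.8 -91.2 238.3] psi -46.8 F [-0.05 -0.03 -0.21] w 0.875 gf 0.0
now-axes [-92.9 -56.2  37.3] rows 2 | target-axes [  12.9 -107.5   38.3] | turn -65.8
now-axes [  67.9 -230.3   36.2] rows 4 | target-axes [ 158.2 -180.2   38.3] | turn -24.8
[(288, -235, 37, 56, 31.8), (402, -104, 34, 50, -68.0)] [(408, 123, 42, 65, -22.0), (409, -94, 41, 51, 88.5), (487, 239, 41, 62, -19.8)]
```

View pics/s3.png

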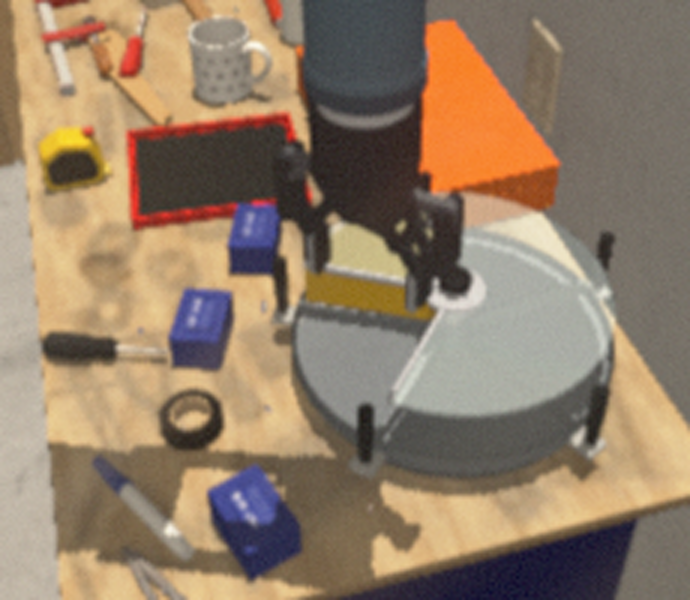

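```bash
python3 -m handwheel '[[[0,0,0],-8.3,0.078],[[0,0,0],-8.3,0.078],[[0,0,0],-8.3,0.078],[[0.039,-0.045,0],0,0.078],[[0.039,-0.045,0],0,0.078],[[0.039,-0.045,0],0,0.078],[[0.040,-0.045,0.02],0,0.078],[[0,0,0.06],0,0.078]]'
python3 -m handwheel '[[[0,0,0.058],0,0.078],[[0,0,0],0,0.078]]'
python3 go.py 407 122 8 -22
python3 - <<'E'
from h import *
im=r.get_image("side"); crop("side",im,150,170,300,290,5,"s4")
E
```

```text
time: 7.35
ee_pos: [0.4042, 0.1253, 0.1527]
orientation: [0.001, 0.827, 0.562, 0.002]
force: [1.4, -0.2, -0.6]
gripper_width: 0.915
grasp_force: 0.0
time: 7.6
ee_pos: [0.3987, 0.1221, 0.0894]
orientation: [-0.004, 0.828, 0.56, -0.006]
force: [0.3, -0.5, 0.7]
gripper_width: 0.911
grasp_force: 0.0
t 7.6 tcp [398.7 122.1  89.4] psi -21.9 F [ 0.35 -0.48  0.65] w 0.911 gf 0.0
now-axes [ 3.4  8.8 81.3] rows 2 | target-axes [ 3.   7.8 81.4] | turn 0.1
```

View pics/s4.png

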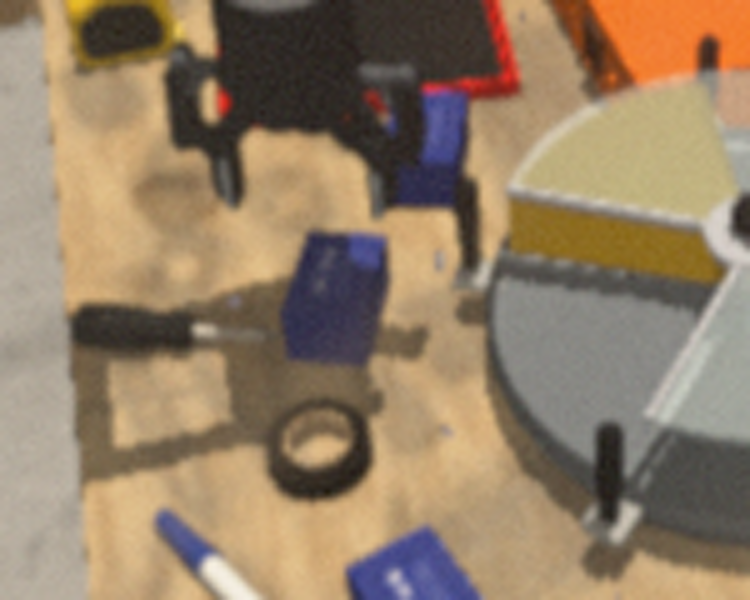

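```bash
python3 -m handwheel '[[[0,0,0],0,0.078],[[0,0,0],0,0.078]]'
python3 go.py 407 122 8 -22
```

```text
time: 7.9
ee_pos: [0.4066, 0.1218, 0.0968]
orientation: [0.001, 0.829, 0.56, 0.002]
force: [0.4, 0.3, 1.0]
gripper_width: 0.911
grasp_force: 0.0
t 7.9 tcp [406.6 121.8  96.8] psi -21.9 F [0.39 0.25 1.  ] w 0.911 gf 0.0
now-axes [ 0.2 -0.  88.8] rows 2 | target-axes [ 0.3  0.3 88.8] | turn 0.1
```

```bash
cat > heft.py <<'E'
from plant import r
import numpy as np
L=[]
for i in range(10): r.get_image("side"); o=r.get_obs(); L.append(np.r_[o["force"],o["joint_torque"][1:3]])
L=np.array(L); print("mean",L.mean(0).round(3),"sd",L.std(0).round(2),"q",o["q"][:3].round(3),"w",round(o["gripper_width"],3),"gf",round(o["grasp_force"],1))
E
python3 heft.py
python3 -m handwheel '[[[0,0,0.04],0,0.078],[[0,0,0.035],0,0.078],[[0,0,0.0135],0,0.078],[[0,0,0],0,0.078],[[0,0,0],0,0.05],[[0,0,0],0,0.04],[[0,0,0],0,0.04],[[0,0,0],0,0.04]]' 40
python3 -m handwheel '[[[0,0,0],0,0.04],[[0,0,-0.02],0,0.04],[[0,0,-0.03],0,0.04],[[0,0,-0.0385],0,0.04],[[0,0,0],0,0.04],[[0,0,0],0,0.04],[[0,0,0],0,0.04],[[0,0,0],0,0.04]]'
python3 heft.py; python3 go.py 407 122 97 -22
```

```text
mean [ 4.7000e-02 -5.2000e-02 -2.5000e-02 -2.9928e+01 -2.8986e+01] sd [0.4  0.51 0.43 0.12 0.06] q [0.01  0.02  2.091] w 0.917 gf 0.0
time: 9.4
ee_pos: [0.4063, 0.1221, 0.0075]
orientation: [0.001, 0.829, 0.56, 0.001]
force: [0.2, -0.6, 6.0]
gripper_width: 0.583
grasp_force: 42.4
time: 10.4
ee_pos: [0.4037, 0.122, 0.0935]
orientation: [-0.001, 0.829, 0.56, -0.001]
force: [0.5, -0.3, -1.6]
gripper_width: 0.579
grasp_force: 42.5
mean [  0.093   0.152  -1.846 -30.594 -29.518] sd [0.51 0.32 0.59 0.03 0.04] q [0.01  0.02  2.091] w 0.577 gf 42.5
t 10.9 tcp [404.7 122.   94.6] psi -21.9 F [-0.83  0.54 -2.47] w 0.577 gf 42.5
now-axes [ 0.9  2.2 -2.4] rows 1 | target-axes [ 0.9  2.2 -2.4] | turn 0.1
```

```bash
python3 -m handwheel '[[[0,0,0],-8.3,0.04],[[0,0,0],-8.3,0.04],[[0.05,-0.001,0],0,0.04],[[0.06,-0.001,0],0,0.04],[[0.06,-0.001,0],0,0.04],[[0.06,-0.001,0],0,0.04],[[0,0,0],0,0.04],[[0,0,0],0,0.04]]'
python3 go.py 423.3 362.3 15 -5.3
```

```text
time: 11.9
ee_pos: [0.4213, 0.3513, 0.0941]
orientation: [-0.0, 0.739, 0.674, -0.001]
force: [0.1, -0.5, -2.3]
gripper_width: 0.579
grasp_force: 42.4
t 11.9 tcp [421.3 351.3  94.1] psi -5.2 F [ 0.11 -0.54 -2.34] w 0.579 gf 42.4
now-axes [11.3  1.1 79.1] rows 2 | target-axes [11.2  1.  79.1] | turn 0.1
```

```bash
python3 -m handwheel '[[[0.011,0.001,0.03],0,0.04],[[0,0,0.03],0,0.04],[[0,0,0.012],0,0.04],[[0,0,0.007],0,0.04],[[0,0,0],0,0.04],[[0,0,0],0,0.04]]'
python3 go.py 423.3 362.3 15 -5.3
python3 -m handwheel '[[[0,0,0],0,0.066],[[0,0,0],0,0.066],[[0,0,0],0,0.066],[[0,0,-0.03],0,0.066],[[0,0,-0.05],0,0.078],[[0,0,-0.02],7.5,0.078],[[0,0,0],7.5,0.078],[[0,0,0],0,0.078]]'
python3 go.py 487 238.5 100 -20
python3 - <<'E'
from h import *
im=r.get_image("top"); print(cartons(im))
E
```

```text
time: 12.65
ee_pos: [0.4247, 0.3625, 0.0166]
orientation: [0.0, 0.739, 0.674, 0.001]
force: [0.3, -0.2, -2.2]
gripper_width: 0.579
grasp_force: 42.3
t 12.65 tcp [424.7 362.5  16.6] psi -5.3 F [ 0.34 -0.22 -2.2 ] w 0.579 gf 42.3
now-axes [-0.4 -1.4  1.6] rows 1 | target-axes [-0.3 -1.4  1.6] | turn -0.0
time: 13.65
ee_pos: [0.424, 0.3623, 0.116]
orientation: [0.0, 0.82, 0.572, 0.0]
force: [0.3, 0.4, 0.1]
gripper_width: 0.915
grasp_force: 0.0
t 13.65 tcp [424.  362.3 116. ] psi -20.2 F [0.26 0.41 0.1 ] w 0.915 gf 0.0
now-axes [-94.4 101.9  16. ] rows 3 | target-axes [-94.8 101.6  16. ] | turn -0.2
[(410, -109, 44, 68, 18.8), (487, 239, 40, 62, -19.8)]
```

```bash
python3 -m handwheel '[[[-0.0315,0.034,0],0,0.078],[[-0.0315,0.034,0],0,0.078],[[-0.0315,0.034,0.018],0,0.078],[[0,0,0],0,0.078],[[0,0,0],0,0.078],[[0,0,0],0,0.078]]'
python3 go.py 487 238.5 8 -20; python3 heft.py
python3 -m handwheel '[[[0,0,0.04],0,0.078],[[0,0,0.035],0,0.078],[[0,0,0.0145],0,0.078],[[0,0,0],0,0.078],[[0,0,0],0,0.05],[[0,0,0],0,0.04],[[0,0,0],0,0.04],[[0,0,0],0,0.04]]' 40
python3 -m handwheel '[[[0,0,0],0,0.04],[[0,0,-0.02],0,0.04],[[0,0,-0.03],0,0.04],[[0,0,-0.0395],0,0.04],[[0,0,0],0,0.04],[[0,0,0],0,0.04],[[0,0,0],0,0.04],[[0,0,0],0,0.04]]'
python3 heft.py; python3 go.py 540 13.5 180 -83
```

```text
time: 14.45
ee_pos: [0.4864, 0.2393, 0.0978]
orientation: [-0.0, 0.82, 0.572, 0.0]
force: [-0.9, -0.2, -0.8]
gripper_width: 0.913
grasp_force: 0.0
t 14.45 tcp [486.4 239.3  97.8] psi -20.2 F [-0.92 -0.22 -0.85] w 0.913 gf 0.0
now-axes [-0.6  0.8 89.8] rows 2 | target-axes [-0.5  0.8 89.8] | turn -0.2
mean [  0.055   0.151  -0.071 -43.709 -29.961] sd [0.5  0.5  0.57 0.07 0.02] q [0.236 0.269 1.796] w 0.913 gf 0.0
time: 15.95
ee_pos: [0.4884, 0.2386, 0.0098]
orientation: [0.001, 0.821, 0.571, 0.002]
force: [0.5, -0.8, 7.3]
gripper_width: 0.579
grasp_force: 43.3
time: 16.95
ee_pos: [0.4858, 0.238, 0.0961]
orientation: [-0.0, 0.821, 0.571, -0.001]
force: [-0.1, -0.4, -4.3]
gripper_width: 0.579
grasp_force: 43.3
mean [-1.1000e-02 -4.1800e-01 -3.8360e+00 -4.5713e+01 -3.1466e+01] sd [0.33 0.48 0.59 0.03 0.06] q [0.236 0.269 1.796] w 0.576 gf 43.3
t 17.45 tcp [486.8 238.3  97.6] psi -20.3 F [-0.4   0.01 -2.46] w 0.576 gf 43.3
now-axes [-192.3  127.9  -82.4] rows 4 | target-axes [ 25.4 229.6 -82.4] | turn 62.7
```

```bash
python3 -m handwheel '[[[0,0,-0.05],0,0.04],[[0,0,-0.033],10.4,0.04],[[0,0,0],10.4,0.04],[[0,0,0],10.4,0.04],[[0,0,0],10.4,0.04],[[0,0,0],10.4,0.04],[[0,0,0],10.4,0.04],[[0.006,0.05,0],0,0.04]]'
python3 -m handwheel '[[[0.006,0.06,0],0,0.04],[[0.006,0.06,0],0,0.04],[[0.006,0.055,0],0,0.04],[[0,0,0],0,0.04],[[0,0,0],0,0.04],[[0,0,0],0,0.04]]'
python3 go.py 540 13.5 46 -83
python3 - <<'E'
from h import *
im=r.get_image("side"); crop("side",im,180,150,400,310,3.6,"s5")
crop("top",r.get_image("top"),235,105,375,225,4,"t5")
E
```

```text
time: 18.45
ee_pos: [0.4985, 0.1912, 0.1807]
orientation: [-0.001, 0.998, 0.065, 0.0]
force: [1.4, -0.7, -3.4]
gripper_width: 0.581
grasp_force: 44.5
time: 19.2
ee_pos: [0.5388, 0.0194, 0.1805]
orientation: [-0.0, 0.998, 0.064, -0.0]
force: [0.6, 0.2, -2.8]
gripper_width: 0.58
grasp_force: 44.8
t 19.2 tcp [538.8  19.4 180.5] psi -82.6 F [ 0.57  0.17 -2.79] w 0.58 gf 44.8
now-axes [  0.5   6.1 134.5] rows 3 | target-axes [  0.5   6.  134.5] | turn 0.4
```

View pics/s5.png

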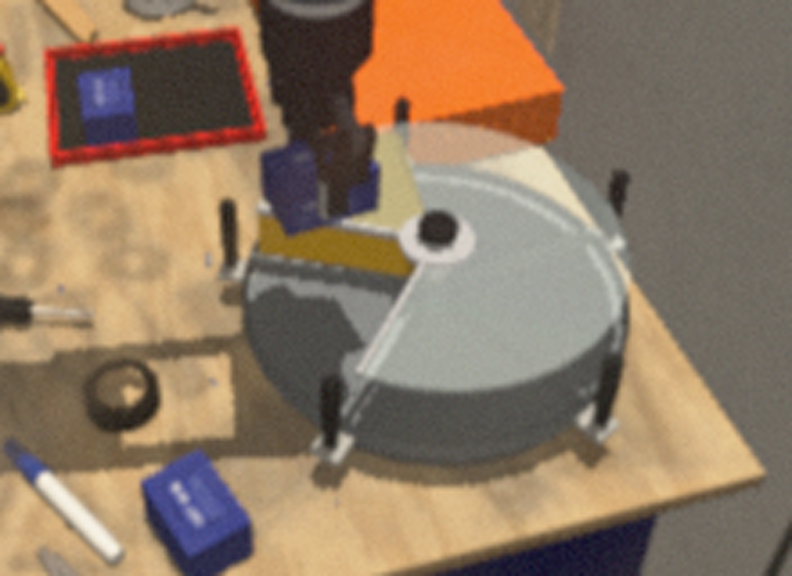

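Run:
```python
from h import *
from scipy.optimize import least_squares
P=ray("side",np.array([(229,202),(331,378),(402,100),(620,173),(612,357)])/3.6+[180-.36,150-.36],.108)
k=np.radians([-36,36,-108,180,108])
f=lambda v:(P-np.c_[v[0]+.17*np.cos(v[2]+k),v[1]+.17*np.sin(v[2]+k)]).ravel()
s=least_squares(f,[.637,.025,np.radians(187)]);v=s.x
print(v[:2],np.degrees(v[2]),(s.fun*1000).round(1)); print("window",v[:2]+.098*np.array([np.cos(v[2]),np.sin(v[2])]))
```

```text
[0.63859469 0.02509541] 187.53509320408938 [ 1.7 -1.2  1.3  1.5 -0.8 -1.1 -0.8  0.2 -1.4  0.7]
window [0.54144094 0.01224433]
```

```bash
python3 -m handwheel '[[[0.001,0.007,0.03],0,0.04],[[0,0,0.035],0,0.04],[[0,0,0.035],0,0.04],[[0,0,0.02],0,0.04],[[0,0,0.012],0,0.04],[[0,0,0],0,0.04],[[0,0,0],0,0.04]]'
python3 go.py 541 12.8 44 -82.7
```

```text
time: 20.18
ee_pos: [0.542, 0.0114, 0.0496]
orientation: [0.0, 0.998, 0.064, 0.001]
force: [0.1, 0.5, -4.5]
gripper_width: 0.579
grasp_force: 44.6
t 20.18 tcp [542.   11.4  49.6] psi -82.7 F [ 0.11  0.46 -4.53] w 0.579 gf 44.6
now-axes [-0.8 -1.5  5.6] rows 1 | target-axes [-0.8 -1.5  5.6] | turn 0.0
```

```bash
python3 -m handwheel '[[[0,-0.001,0.005],0,0.04],[[0,0,0.001],0,0.04],[[0,0,0],0,0.068],[[0,0,0],0,0.068],[[0,0,0],0,0.068],[[0,0,-0.03],0,0.068],[[0,0,-0.06],0,0.068],[[0,0,-0.06],0,0.078]]'
python3 -m handwheel '[[[0,0,0],-10.2,0.078],[[0,0,0],-10.2,0.078],[[0,0,0],-10.2,0.078],[[0,0,0],-10.2,0.078],[[0,0,0],-10.2,0.078],[[0,0,0],-10.2,0.078],[[0,0,0],-10.2,0.078],[[0,0,0],-10.2,0.078]]'
python3 -m handwheel '[[[0,0,0],-10.2,0.078],[[0,0,0],-10.2,0.078],[[0,0,0],0,0.078],[[0,0,0],0,0.078]]'
python3 - <<'E'
from h import *
im=r.get_image("side"); crop("side",im,180,150,400,310,3.6,"s6");print(cartons(im,"side"),cartons(r.get_image("top")))
E
python3 go.py 410 -114 98 19
```

```text
time: 21.18
ee_pos: [0.5404, 0.0123, 0.1938]
orientation: [-0.0, 0.998, 0.064, -0.001]
force: [1.0, -0.2, -0.5]
gripper_width: 0.914
grasp_force: 0.0
time: 22.18
ee_pos: [0.5409, 0.0123, 0.1925]
orientation: [-0.0, 0.712, 0.702, -0.0]
force: [-0.6, 0.5, -0.3]
gripper_width: 0.91
grasp_force: 0.0
time: 22.68
ee_pos: [0.5409, 0.0123, 0.1926]
orientation: [-0.0, 0.58, 0.815, -0.0]
force: [-0.2, 0.0, 0.0]
gripper_width: 0.913
grasp_force: 0.0
[(409, -120, 47, 71, 18.0)] [(408, -104, 44, 58, 16.7), (422, 362, 54, 75, -1.5)]
t 22.77 tcp [540.9  12.3 192.5] psi 19.2 F [ 1.21 -1.4   0.31] w 0.915 gf 0.0
now-axes [ -76.3 -165.1   94.6] rows 4 | target-axes [ -76.8 -164.9   94.5] | turn 0.2
```

View pics/s6.png

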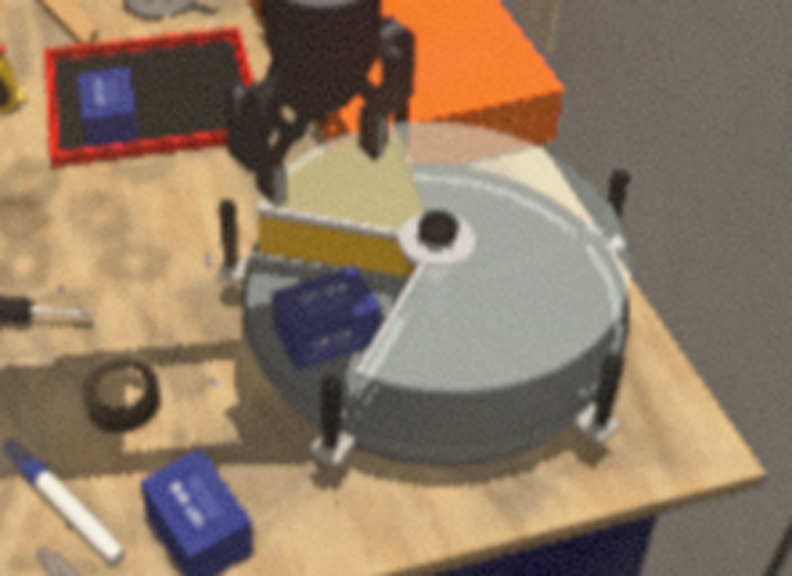

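```bash
python3 - <<'E'
from h import *
p=ray("top",np.array([(475,538),(455,597),(550,528)])/4+[224.6,114.6],.006); th=np.radians(18.5)
e=p-[.409,-.115]; print((1000*np.c_[e@[-np.sin(th),np.cos(th)],e@[np.cos(th),np.sin(th)]]).round())
E
python3 -m handwheel '[[[-0.019,-0.041,0],0,0.066],[[-0.019,-0.041,0],0,0.066],[[-0.019,-0.041,0],0,0.066],[[-0.02,-0.042,0.04],0,0.066],[[0,0,0.053],0,0.066],[[0,0,0],0,0.066],[[0,0,0],0,0.066],[[0,0,0],0,0.066]]'
python3 heft.py;python3 go.py 409 -115 8 18.5
python3 - <<'E'
from h import *
im=r.get_image("side"); crop("side",im,170,190,320,310,5,"s7")
E
```

```text
[[ 11. -57.]
 [ 45. -99.]
 [-54. -71.]]
time: 23.78
ee_pos: [0.4125, -0.1155, 0.1018]
orientation: [0.002, 0.578, 0.816, 0.0]
force: [-0.2, 0.1, -0.5]
gripper_width: 0.775
grasp_force: 0.0
mean [-1.2700e-01 -5.9000e-02 -2.2000e-02 -3.0199e+01 -2.9289e+01] sd [0.52 0.27 0.37 0.11 0.07] q [-0.553  0.019  2.079] w 0.772 gf 0.0
t 24.27 tcp [ 410.7 -114.9   99.6] psi 19.3 F [ 0.54 -0.2  -0.83] w 0.772 gf 0.0
now-axes [ 0.4 -1.6 91.6] rows 2 | target-axes [ 0.4 -1.6 91.6] | turn 0.8
```

View pics/s7.png

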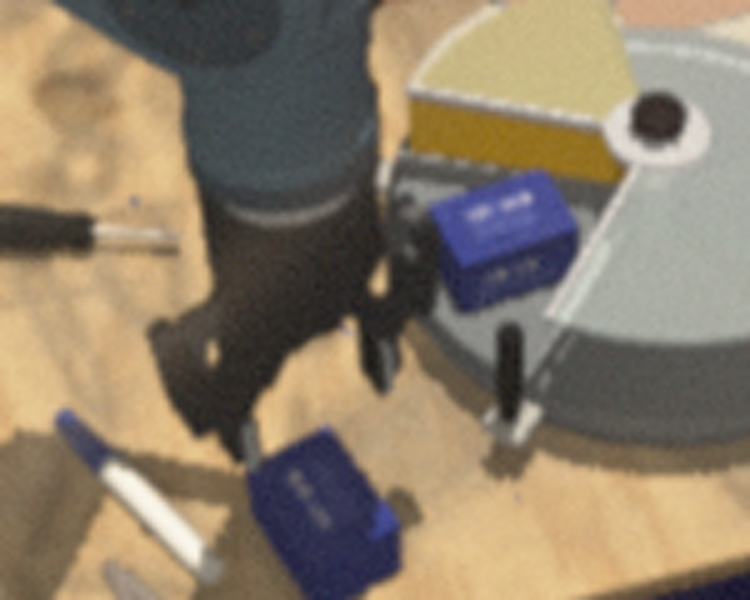

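```bash
python3 -m handwheel '[[[-0.003,-0.001,0.035],0.8,0.066],[[0,0,0.035],0,0.066],[[0,0,0.0205],0,0.066],[[0,0,0],0,0.066],[[0,0,0],0,0.05],[[0,0,0],0,0.04],[[0,0,0],0,0.04],[[0,0,0],0,0.04]]' 40
python3 -m handwheel '[[[0,0,0],0,0.04],[[0,0,-0.02],0,0.04],[[0,0,-0.03],0,0.04],[[0,0,-0.0405],0,0.04],[[0,0,0],0,0.04],[[0,0,0],0,0.04],[[0,0,0],0,0.04],[[0,0,0],0,0.04]]'
python3 heft.py; python3 go.py 540 13.5 180 -82.7
python3 - <<'E'
from h import *
print(cartons(r.get_image("top")))
crop("side",r.get_image("side"),150,170,380,320,3.4,"s8")
E
```

```text
time: 25.32
ee_pos: [0.4115, -0.1186, 0.01]
orientation: [0.001, 0.584, 0.812, 0.0]
force: [-0.5, 0.1, 6.7]
gripper_width: 0.579
grasp_force: 42.1
time: 26.32
ee_pos: [0.41, -0.1177, 0.0985]
orientation: [-0.001, 0.584, 0.812, -0.0]
force: [0.1, -1.0, -1.4]
gripper_width: 0.577
grasp_force: 42.0
mean [ -0.088   0.452  -1.296 -30.755 -29.604] sd [0.45 0.56 0.33 0.03 0.04] q [-0.559  0.021  2.077] w 0.581 gf 42.0
t 26.82 tcp [ 410.7 -118.1   99.6] psi 18.5 F [-0.96  0.36 -0.62] w 0.581 gf 42.0
now-axes [ 83.8 164.4 -80.4] rows 4 | target-axes [ 145.  -114.1  -80.4] | turn 101.2
[(397, -115, 28, 45, -73.3), (422, 362, 54, 75, -1.5), (542, 9, 49, 70, -82.2)]
```

View pics/s8.png

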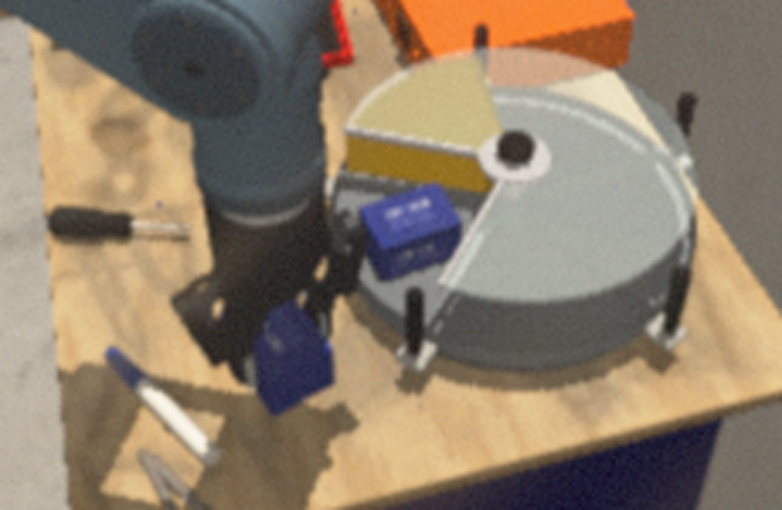

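```bash
python3 -m handwheel '[[[0,0,-0.05],0,0.04],[[0,0,-0.05],7.9,0.04],[[0,0,0],7.9,0.04],[[0,0,0],7.9,0.04],[[0.053,0.007,0],0,0.04],[[0.053,0.007,0],0,0.04],[[0.053,0.007,0],0,0.04],[[0.053,0.007,0],0,0.04]]'
python3 -m handwheel '[[[0.053,0.007,0],0,0.04],[[0.053,0.007,0],0,0.04],[[0.053,0.006,0],0,0.04],[[0.053,0.006,0],0,0.04],[[0.053,0.006,0.05],0,0.04],[[0,0,0.05],0,0.04],[[0,0,0],0,0.04],[[0,0,0],0,0.04]]'
python3 go.py 515 354 17 -5.3
```

```text
time: 27.92
ee_pos: [0.458, 0.0922, 0.1998]
orientation: [0.0, 0.739, 0.674, 0.0]
force: [0.8, 0.1, -1.2]
gripper_width: 0.582
grasp_force: 42.3
time: 28.92
ee_pos: [0.513, 0.3439, 0.1084]
orientation: [0.0, 0.739, 0.674, 0.001]
force: [-0.7, -0.0, -0.3]
gripper_width: 0.581
grasp_force: 42.2
t 28.93 tcp [513.  343.9 108.4] psi -5.2 F [-0.74 -0.04 -0.31] w 0.581 gf 42.2
now-axes [10.2  0.9 91.4] rows 2 | target-axes [10.2  1.  91.4] | turn 0.1
```

```bash
python3 -m handwheel '[[[0.008,0.001,0.04],0,0.04],[[0,0,0.03],0,0.04],[[0,0,0.012],0,0.04],[[0,0,0],0,0.04],[[0,0,0],0,0.04]]'
python3 go.py 515 352 14.5 -5.3
```

```text
time: 29.55
ee_pos: [0.5155, 0.3523, 0.0271]
orientation: [0.001, 0.739, 0.674, 0.002]
force: [1.3, 0.7, -0.7]
gripper_width: 0.579
grasp_force: 42.3
t 29.55 tcp [515.5 352.3  27.1] psi -5.2 F [ 1.29  0.75 -0.75] w 0.579 gf 42.3
now-axes [-0.3 -0.5 12.6] rows 1 | target-axes [-0.3 -0.5 12.6] | turn 0.1
```

```bash
python3 -m handwheel '[[[0,0,0.008],0,0.04],[[0,0,0.004],0,0.04],[[0,0,0],0,0.04],[[0,0,0],0,0.066],[[0,0,0],0,0.066],[[0,0,0],0,0.066],[[0,0,-0.03],0,0.066],[[0,0,-0.05],0,0.066]]'
python3 -m handwheel '[[[0,0,-0.05],0,0.04],[[0,0,-0.05],10.3,0.04],[[0,0,0],10.3,0.04],[[0,0,0],10.3,0.04],[[0,0,0],10.3,0.04],[[0,0,0],10.3,0.04],[[0,0,0],10.3,0.04],[[0,0,0],10.3,0.04]]'
python3 -m handwheel '[[[0,0,0],10.3,0.04],[[0,0,0],10.3,0.04],[[0,0,0],10.3,0.04],[[0,0,0],10.3,0.04],[[0,0,0],0,0.04],[[0,0,0],0,0.04]]'
python3 go.py 488.7 107 140 -118.6
python3 - <<'E'
from h import *
im=r.get_image("side");print(cartons(im,"side"),cartons(r.get_image("top"))); crop("side",im,110,130,360,310,3,"s9")
E
```

```text
time: 30.55
ee_pos: [0.512, 0.351, 0.0912]
orientation: [-0.001, 0.739, 0.674, -0.003]
force: [1.1, 0.1, 0.3]
gripper_width: 0.772
grasp_force: 0.0
time: 31.55
ee_pos: [0.5137, 0.3518, 0.1925]
orientation: [0.0, 0.994, 0.108, -0.0]
force: [-0.1, -0.6, 0.4]
gripper_width: 0.469
grasp_force: 0.0
time: 32.3
ee_pos: [0.5138, 0.3518, 0.1926]
orientation: [0.0, 0.97, -0.244, -0.0]
force: [-0.0, 0.3, 0.1]
gripper_width: 0.472
grasp_force: 0.0
t 32.3 tcp [513.8 351.8 192.6] psi -118.3 F [-0.03  0.29  0.14] w 0.472 gf 0.0
now-axes [ 94.  227.4  52.7] rows 5 | target-axes [ 95.2 226.9  52.6] | turn 0.3
[] [(422, 363, 51, 75, -5.0), (542, 9, 49, 69, -82.9)]
```

View pics/s9.png

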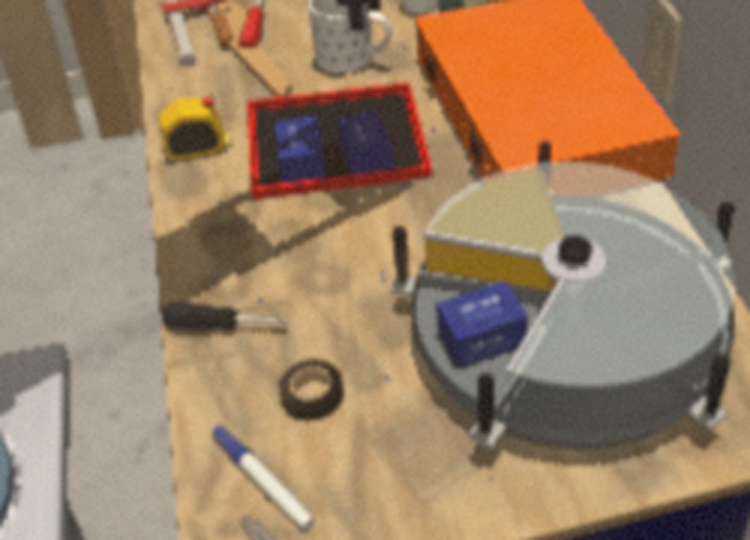

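```bash
python3 -m handwheel '[[[0.019,0.0455,0],0,0.04],[[0.019,0.0455,0],0,0.04],[[0.019,0.0455,0],0,0.04],[[0.019,0.0455,0],0,0.04],[[0.018,0.0455,0.03],0.3,0.04],[[0,0,0.022],0,0.04],[[0,0,0],0,0.04],[[0,0,0],0,0.04]]'
python3 go.py 488.7 107 82 -118.6
```

```text
time: 33.4
ee_pos: [0.4885, 0.1074, 0.1417]
orientation: [-0.0, 0.969, -0.248, 0.001]
force: [-0.6, 0.2, 0.2]
gripper_width: 0.467
grasp_force: 0.0
t 33.4 tcp [488.5 107.4 141.7] psi -118.7 F [-0.6   0.23  0.17] w 0.467 gf 0.0
now-axes [ 0.3  0.3 59.7] rows 1 | target-axes [ 0.4  0.3 59.7] | turn -0.1
```

```bash
python3 -m handwheel '[[[0,0,0.025],0,0.04],[[0,0,0.02],0,0.04],[[0,0,0.0145],0,0.04],[[0,0,0],0,0.022],[[0,0,0],0,0.022],[[0,0,0],0,0.022]]'
python3 -m handwheel '[[[0,0.003,0],-1,0.022],[[0.0001,0.006,0],-2,0.022],[[0.0002,0.0089,0],-3,0.022],[[0.0002,0.0089,0],-3,0.022],[[0.0002,0.0089,0],-3,0.022],[[0.0002,0.0089,0],-3,0.022],[[0.0002,0.0089,0],-3,0.022],[[0.0002,0.0089,0],-3,0.022]]'
python3 go.py 488.7 107 82 -118.6
```

```text
time: 34.15
ee_pos: [0.4886, 0.1071, 0.0822]
orientation: [-0.0, 0.969, -0.249, 0.001]
force: [-0.1, 0.4, 0.4]
gripper_width: 0.261
grasp_force: 0.0
time: 35.15
ee_pos: [0.4682, 0.0477, 0.0816]
orientation: [0.0, 0.998, -0.067, 0.0]
force: [-0.3, -0.1, -0.4]
gripper_width: 0.258
grasp_force: 0.1
t 35.15 tcp [468.2  47.7  81.6] psi -97.7 F [-0.3  -0.12 -0.41] w 0.258 gf 0.1
now-axes [ 12.5 -61.5  -0.4] rows 2 | target-axes [-10.3 -61.9  -0.4] | turn 20.9
```

```bash
python3 -m handwheel '[[[0.0002,0.0089,0],-3,0.022],[[0.0002,0.0089,0],-3,0.022],[[0.0002,0.0089,0],-3,0.022],[[0.0002,0.0089,0],-3,0.022],[[0.0002,0.0089,0],-3,0.022],[[0.0002,0.0089,0],-3,0.022],[[0.0002,0.0089,0],-3,0.022],[[0.0002,0.0089,0],-3,0.022]]'
python3 -m handwheel '[[[0.0002,0.0089,0],-3,0.022],[[0.0002,0.0089,0],-3,0.022],[[0.0002,0.0089,0],-3,0.022],[[0.0002,0.0089,0],-3,0.022],[[0.0002,0.0089,0],-3,0.022],[[0.0002,0.0089,0],-3,0.022],[[0.0001,0.006,0],-2,0.022],[[0.0001,0.006,0],-2,0.022]]'
python3 go.py 515 -91.7 82 -46.6
```

```text
time: 36.15
ee_pos: [0.4732, -0.0228, 0.0816]
orientation: [0.0, 0.99, 0.142, 0.0]
force: [0.5, -0.2, -0.5]
gripper_width: 0.255
grasp_force: 0.1
time: 37.15
ee_pos: [0.5026, -0.0804, 0.0815]
orientation: [-0.0, 0.945, 0.328, 0.0]
force: [-0.1, 0.5, 0.5]
gripper_width: 0.257
grasp_force: 0.2
t 37.15 tcp [502.6 -80.4  81.5] psi -51.7 F [-0.08  0.48  0.53] w 0.257 gf 0.2
now-axes [ 2.7 16.5 -0.5] rows 1 | target-axes [ 1.2 16.7 -0.5] | turn -5.1
```

```bash
python3 -m handwheel '[[[0.0003,0.0075,0],-2.5,0.022],[[0.0003,0.0075,0],-2.5,0.022],[[0,0,0],0,0.022],[[0,0,0],0,0.04],[[0,0,0],0,0.04],[[0,0,0],0,0.04]]'
python3 go.py 515 -91.7 82 -46.6
python3 -m handwheel '[[[0,0,-0.03],0,0.04],[[0,0,-0.06],0,0.04],[[0,0,-0.06],0,0.04],[[-0.06,0,0],0,0.04],[[-0.06,0,0],0,0.04],[[0,0,0],0,0.04],[[0,0,0],0,0.04]]'
python3 - <<'E'
from h import *
im=r.get_image("side");crop("side",im,110,130,360,310,3.2,"s10")
im=r.get_image("top");print(cartons(im)); crop("top",im,155,110,365,260,3.8,"t10")
E
```

```text
time: 37.9
ee_pos: [0.5125, -0.0912, 0.0813]
orientation: [-0.0, 0.93, 0.368, -0.0]
force: [0.2, 0.0, -0.1]
gripper_width: 0.467
grasp_force: 0.0
t 37.9 tcp [512.5 -91.2  81.3] psi -46.8 F [ 0.24  0.02 -0.13] w 0.467 gf 0.0
now-axes [ 1.5  2.1 -0.7] rows 1 | target-axes [ 1.5  2.1 -0.7] | turn -0.2
time: 38.78
ee_pos: [0.4253, -0.1736, 0.2315]
orientation: [0.0, 0.93, 0.368, 0.0]
force: [0.4, 1.2, 0.6]
gripper_width: 0.466
grasp_force: 0.0
[(422, 362, 54, 75, -1.5), (500, 352, 54, 71, -1.2)]
```

View pics/s10.png

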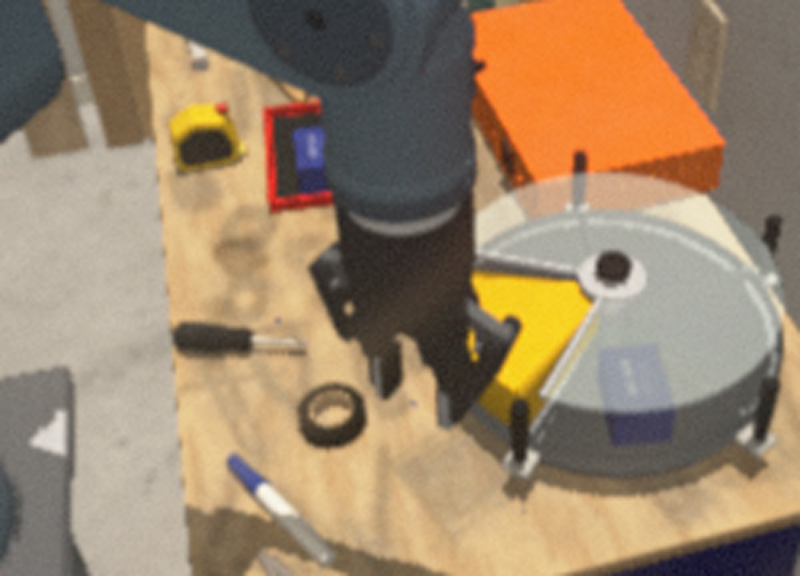

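View pics/t10.png

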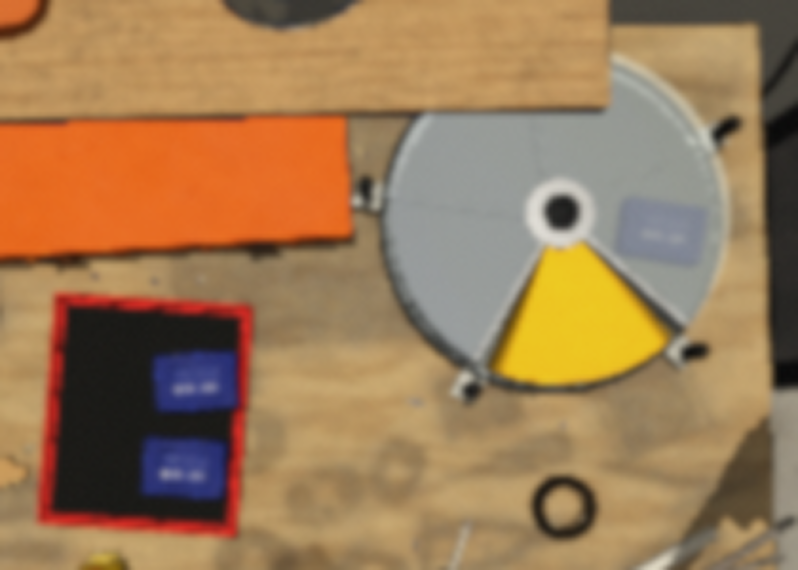

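```bash
python3 -m handwheel '[[[-0.03,0.05,-0.02],0,0.04],[[-0.03,0.05,-0.02],0,0.04],[[-0.03,0.05,-0.02],0,0.04],[[0,0.03,0],0,0.04],[[0,0,0],0,0.04]]'
python3 - <<'E'
from h import *
for n in("side","top"):
    im=r.get_image(n)
    for c in blobs(mask(im,(108,90,25),(132,255,255)),60,3000):
        w=1000*ray(n,c.reshape(-1,2),.049); print(n,cv2.boundingRect(c),w.mean(0).round(),cv2.minAreaRect(w.astype(np.float32)))
s9=cv2.imread("pics/s9.png")[:,:,::-1].copy()
for c in blobs(mask(s9,(108,90,25),(132,255,255)),300): b=cv2.boundingRect(c); print("s9",[round(v/3+o) for v,o in zip(b,(110,130,0,0))])
im=r.get_image("top"); Y=blobs(mask(im,(20,180,120),(32,255,255)),300)
for c in Y: w=ray("top",c.reshape(-1,2),.089); m=cv2.moments(c); p=ray("top",(m["m10"]/m["m00"],m["m01"]/m["m00"]),.089)[0]-[.638,.0255]; print("yellow",np.degrees(np.arctan2(p[1],p[0]))%360,np.hypot(*p))
# predicted side pixels for flat tray carton at 500,352
for z in(.005,.049): print(proj("side",[(500/1e3+a,.352+b,z) for a in(-.026,.026) for b in(-.036,.036)]).round())
E
python3 go.py 0 0 0 0
```

```text
time: 39.5
ee_pos: [0.4843, -0.3668, 0.2902]
orientation: [-0.001, 0.93, 0.369, -0.0]
force: [0.8, -0.3, -1.0]
gripper_width: 0.468
grasp_force: 0.0
side (225, 176, 15, 11) [490. 299.] ((484.71551513671875, 300.7017517089844), (34.48448944091797, 69.99754333496094), 28.513446807861328)
side (201, 169, 17, 21) [422. 336.] ((423.6163635253906, 338.2216796875), (111.34507751464844, 49.03993225097656), 88.42053985595703)
top (192, 224, 23, 18) [423. 363.] ((423.3508605957031, 362.95855712890625), (75.03678894042969, 55.695594787597656), 85.00435638427734)
top (195, 202, 22, 17) [500. 352.] ((499.7705078125, 351.954345703125), (71.0861587524414, 54.268524169921875), 88.80593872070312)
s9 [309, 295, 51, 15]
s9 [256, 225, 29, 27]
s9 [227, 177, 14, 10]
s9 [203, 173, 15, 17]
s9 [202, 169, 14, 9]
yellow 187.31713895821593 0.09744368738124376
[[226. 190.]
 [222. 178.]
 [240. 187.]
 [236. 175.]]
[[225. 180.]
 [221. 168.]
 [240. 177.]
 [235. 165.]]
t 39.65 tcp [ 483.1 -364.8  290.6] psi -46.7 F [-0.4   0.61 -0.09] w 0.471 gf 0.0
now-axes [-101.3 -596.3  291.6] rows 11 | target-axes [ 364.8 -483.1  290.6] | turn -46.7
```

```bash
python3 -c "
from plant import r; print(r.sign_off())"
```

```text
the job is handed in; nothing more can be done
None
```

I handed the job in at about 40 s: the one heavy carton (about 385 g) lies flat in bay 1, the two light ones (about 185 g and 130 g) lie flat in the refill tray, the yellow blank segment is home in the window, and I saw no fourth carton on the bench.

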